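Put the opening knife away in the steriliser

ROBOT

A 6-joint arm with a two-finger parallel gripper is mounted at the origin on the work surface. World frame = base frame: x ahead of the robot, y to its left, z up, the work surface at z = 0. Lengths are in mm, angles in rad, forces in N, time in s.
With the tool pointing down it reaches from about 300 to 775 mm from the base axis. Payload 14.6 kg.
Tool frame: the origin (TCP) lies on the centre line of the jaws, within the pads' length; the fingertips stand 19 mm ahead of it and the grasp point (between the pads) is the TCP (bot.tip_reach is the distance from the TCP to the fingertips, in mm); z points along the fingers, y is the line along which they close (so a half turn about z gives the same grasp; the last joint's range is limited). The gripper opens to 85 mm and grips with 20 to 120 N. Pads are 22 mm wide; open, the fingers measure 114 mm over their backs; the gripper's body (76 mm by 85 mm) begins 54 mm behind the grasp point. The pads swing forward as they close: fully open they stand 13 mm farther back than shut.
Start: joints at [-1.175, 0.3, 1.521, -0, 1.321, -0.067], TCP at [245.542, -492.137, 250.281] pointing down, gripper open.
Joint ranges: [-3.03, 3.03], [-0.79, 2.21], [0.23, 2.52], [-1.04, 4.18], [0, 3.07], [-2.55, 2.55]. Speed limits (rad/s): [2.22, 2.22, 2.57, 3.14, 3.14, 3.14].

INTERFACE

Orientations are given as a unit quaternion [w, x, y, z].
In Python, from rig import bot gives the robot as it stands. Calls block until the motion is done:
- bot.move_to(position, orientation): joint-space move of the TCP to a pose.
- bot.servo_line(position, attitude=None, speed=150, until_force=None): straight line of the TCP; attitude=None keeps the orientation; speed is the mean speed in mm/s. With until_force (N) it stops when the force on the tool has changed by that much, and returns True; else False.
- bot.move_joints(angles): joint-space move.
- bot.move_gripper(opening, grip_force=None): finger opening in mm; grip_force is the grip in N (None keeps the last); returns when the fingers have stopped.
- bot.dwell(seconds).
- bot.ik(position, orientation): joint angles nearest the present ones, or None.
- bot.read_state(): the state.
- bot.read_camera(name): name is "side" or "top" or "wrist"; returns a dict with "image" (384x512x3 uint8, blue, green, red), "depth" (384x512 float32, mm along the optical axis (not along the pixel's ray), 0 where there is no reading), "fovy" (degrees; the focal length in pixels is half the picture's height over the tangent of half this angle, whatever the lens; pixels are square), "cx", "cy" (the principal point, pixels), "eye" and "attitude" of the camera in the world; the wrist camera has in their place "mount" (4x4, takes a point from camera to tool coordinates, whose origin is the TCP and whose axes are the flange's). Camera axes: x right, y down, z forward; pixel columns grow to the right and rows downward; lengths in mm; the calibration is good to about 2 mm. A picture is of the moment at which its call begins: read the wrist's pose just before it.
A pose or a line that the arm cannot do raises bot.MotionError and nothing moves.
- bot.finish_job(): hands the job in; it is judged then, once.
The state is a dict: "clock": time; "joint_positions": joint angles; "qvel": joint speeds; "effort": joint torques, N m; "ee_pos": TCP position; "tool_rot": TCP orientation; "ft_force": force on the tool from outside, world axes, zero at the start; "moment": the same for the moment, N m; "grip_width": finger opening in mm; "grip_force": force on a finger pad.
Only numpy, scipy, OpenCV 4.12 (cv2) and the standard library are available. Lean on these libraries where they do the work, as an engineer would, in place of code of your own. Each camera call takes 0.05 s, during which the arm holds its last target. There are 200 camera calls.

TASK

Put the flat-handled opening knife from the wooden caddy away in the steriliser cabinet: slide the cabinet's sloping window all the way open, push the knife blade first into the one empty slot of the rack inside until its handle sits on the holder and let go of it, then slide the window fully shut. Leave the other tools, the bottle, the bowl and the shell beside it where they are.

Things in the scene. Friction and masses are not known exactly. Their poses are not given: they have to be found in the camera images.
- window (a joint): sliding window of the cabinet, m: 0 fully shut, 0.185 fully open; it slides level along the cabinet's +y (to the robot's left) and starts shut or a little open. Clear panel 180 x 180 mm, 5 mm thick, in a plane sloping 28 degrees from level, low edge towards the robot
- window_handle (a point): grip point of the window's handle, a straight fin square out of the panel's middle, moving with it: 60 mm long up the slope, 14 mm thick along the sliding direction, 32 mm high. The point is on its middle line, 20 mm above the panel's face, 12 mm below the fin's top. Axes: x up the slope (away from the robot), y the opening direction, z square out of the panel (up and towards the robot)
- cabinet: white steriliser, 400 mm wide (y), x from -82 (low front) to 154 mm (back, 250 mm high). Origin on the table; x away from the robot, z up. The window's inner face slopes 28 degrees and passes 200 mm above the origin. Its right half (y -190 to -2 mm) is the chamber with three holders 54 mm apart in y; the open window parks over the left half. Rails at the slope's top and bottom edges rise 10 mm
- slot (a point): centre of the empty slot's mouth in its white holder's face (60 x 52 mm), at any of the three places; the other two hold fixed knives of the same kind, handles out. Axes as window_handle: z out along the slot, 28 degrees from vertical; y along the slot's long side. Slot 27 (y) x 8 mm (x), 58 mm deep, 3 mm chamfer. The mouth is 88 mm below the window's inner face, along z
- knife: opening knife, 135 mm, 90 g, upright in the caddy, handle up: steel blade 55 mm long, 24 mm wide (y), 5 mm thick (x), its last 12 mm 14 mm wide; plain wooden handle of rectangular section, 80 mm long, 28 mm (y) x 17 mm (x). Origin at the blade's tip, z along the knife towards the handle; the handle begins at z = 55 mm. Either way round fits
- caddy: fixed dark wooden block 70 (x) x 180 (y) x 70 mm high, origin under its middle, with three slots along y 56 mm apart; each slot's long side lies along y. The tools' shoulders rest on its top
- round_tool: bystander in the caddy: like the knife, but with a round turned handle 32 mm across and 78 mm long; origin at the blade's tip, z up
- hook_tool: bystander in the caddy: thin round handle 18 mm across with a cross-bar 18 x 42 x 18 mm on top, 121 mm long over all; origin at the blade's tip, z up
- bottle: bystander: standing white bottle, 62 mm across, 190 mm high, origin under it
- bowl: bystander: white bowl, 100 mm across, 45 mm high, origin under it
- shell1: bystander: rough oyster shell about 100 x 80 x 30 mm lying on the table near the bowl, origin under its broad end
There are look-alikes about, which are no part of the job. What is shaped like the knife but green or white is not meant.

How it is judged:
By the outcome, as a careful person would: the job done as asked, in the order asked, and still so for the second after the job is handed in, with the robot touching nothing.
It also fails if it takes over 72 s, if anything falls off the work surface, if the arm or the gripper's body presses on something with over 40 N, if the wrist force passes 120 N, or if a joint passes its speed limit or range.

## Working session

There is one attempt and no reset: what is moved stays moved. The work goes in short steps, each a Python script; the robot and the scene stay as the last script left them, time stands still between calls to the robot, and variables do not carry over. Pictures are saved under pics/ and viewed, at most 13 in all, crops included, and the job is handed in when it is done.

```bash
ls; mkdir -p pics; cat > h.py <<'E'
import numpy as np, cv2
from scipy.spatial.transform import Rotation as R
from rig import bot
def rot(q): return R.from_quat([q[1],q[2],q[3],q[0]])
def quat(r):
    q=r.as_quat(); return [q[3],q[0],q[1],q[2]]
def cam(name):
    s=bot.read_state(); c=bot.read_camera(name)
    T=np.eye(4)
    if 'mount' in c:
        A=np.eye(4);A[:3,:3]=rot(s['tool_rot']).as_matrix();A[:3,3]=s['ee_pos'];T=A@np.array(c['mount'])
    else:
        T[:3,:3]=(rot(c['attitude']).as_matrix() if np.size(c['attitude'])==4 else np.array(c['attitude']));T[:3,3]=c['eye']
    c['T']=T; c['f']=192/np.tan(np.radians(c['fovy'])/2); return c
def px(c,u,v,d=None):
    if d is None: d=c['depth'][int(v),int(u)]
    p=np.array([(u-c['cx'])/c['f']*d,(v-c['cy'])/c['f']*d,d,1]); return (c['T']@p)[:3]
def cloud(c):
    v,u=np.mgrid[:384,:512]; d=c['depth']
    P=np.stack([(u-c['cx'])/c['f']*d,(v-c['cy'])/c['f']*d,d],-1)@c['T'][:3,:3].T+c['T'][:3,3]
    P[d==0]=np.nan; return P
E
python3 - <<'E'
from h import *
ims=[]
for n in ['top','side']:
    c=cam(n); np.savez('pics/%s0.npz'%n,**{k:v for k,v in c.items()})
    print(n,c['T'].round(3).tolist(),c['fovy'],c['cx'],c['cy'])
    cv2.imwrite('pics/%s0.png'%n,cv2.resize(c['image'],(800,600)))
print(bot.read_state())
E
```

```text
pics
top [[0.03, -0.994, 0.107, 389.951], [-1.0, -0.029, 0.006, -56.424], [-0.002, -0.107, -0.994, 1260.508], [0.0, 0.0, 0.0, 1.0]] 42.714116265595045 256.21801915361215 196.0557200342428
side [[0.818, 0.487, -0.306, 766.232], [0.575, -0.681, 0.454, -454.903], [0.012, -0.547, -0.837, 855.296], [0.0, 0.0, 0.0, 1.0]] 55.211236339933784 260.7847447932182 199.3247286442284
{'clock': 0.1, 'joint_positions': array([-1.17458788e+00,  3.00445050e-01,  1.52155345e+00, -7.00266528e-08,
        1.32073509e+00, -6.66104644e-02]), 'qvel': array([-0.00050398, -0.00167923, -0.00098039,  0.00050877, -0.00106592,
       -0.00140618]), 'effort': array([ 2.96993792e-03, -5.44380605e+01, -3.62366903e+01,  9.50571120e-05,
        3.08053844e-03,  2.29522897e-05]), 'ee_pos': array([ 245.47088549, -491.94874571,  249.74729059]), 'tool_rot': array([-5.62732297e-04,  9.73343943e-01,  2.29349609e-01, -9.36208682e-05]), 'ft_force': array([ 1.68730653,  0.51716776, -0.16354867]), 'moment': array([-0.02172034, -0.01169143,  0.03933677]), 'grip_force': 0.0, 'grip_width': 85.39318902486477}
```

View pics/top0.png

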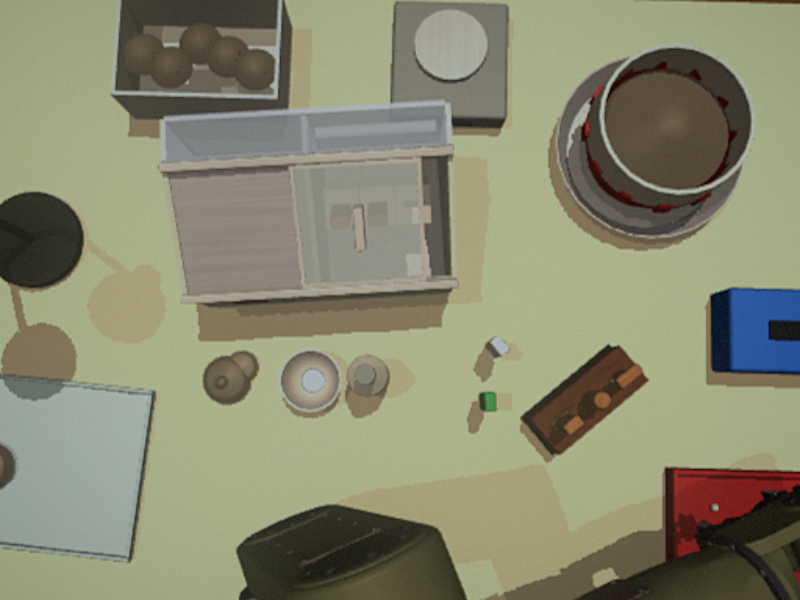

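View pics/side0.png

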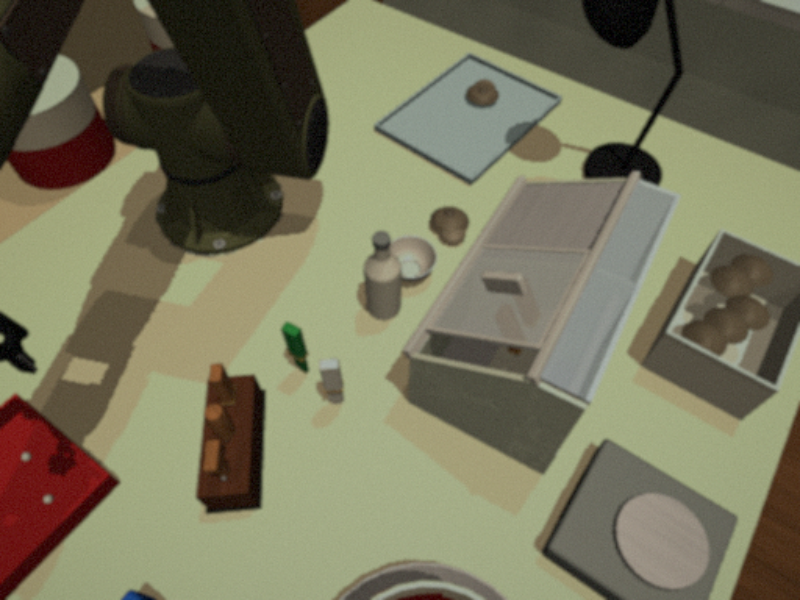

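The top view shows the caddy at (585,400), and the cabinet with the window slightly open and its fin at (359,228). The side view shows the tools at (220,380), (218,418) and (212,457). I'll enlarge both.

```bash
python3 - <<'E'
from h import *
t=dict(np.load('pics/top0.npz'));s=dict(np.load('pics/side0.npz'))
a=t['image'][205:305,325:425]; b=s['image'][225:325,110:210]
cv2.imwrite('pics/cad.png',np.hstack([cv2.resize(x,(400,400),interpolation=2) for x in (a,b)]))
a=t['image'][60:200,95:300]
cv2.imwrite('pics/cab.png',cv2.resize(a,(800,546),interpolation=2))
P=cloud(t)
for n,(u,v) in dict(k1=(572,424),k2=(602,400),k3=(630,376),caddyA=(552,445),caddyB=(617,351),caddyC=(527,417),caddyD=(642,380),fintop=(357,208),finbot=(362,247),railBL=(184,298),railBR=(456,284),railTL=(165,166),railTR=(451,152),backL=(163,118),backR=(448,103),bottle=(366,374),bowl=(311,381)).items():
    print(n,P[int(v*.64),int(u*.64)].round(1))
E
```

```text
k1 [ 348.4 -300.1  152.1]
k2 [ 382.8 -344.1  145.8]
k3 [ 420.2 -387.7  135.4]
caddyA [ 313.5 -287.4   69.3]
caddyB [ 460.  -385.2   70.2]
caddyC [ 353.3 -258.4    8.9]
caddyD [ 415.3 -424.2   68.7]
fintop [632.4  13.1 240.7]
finbot [582.    5.8 224. ]
railBL [512.6 263.3 164.4]
railBR [ 544.5 -127.5  164. ]
railTL [678.6 271.9 257.5]
railTR [ 710.  -111.4  254.8]
backL [832.7 360.2  12.1]
backR [ 860.5 -115.8   45.9]
bottle [410.1  -4.9 191.1]
bowl [400.8  93.2   1.4]
```

View pics/cad.png

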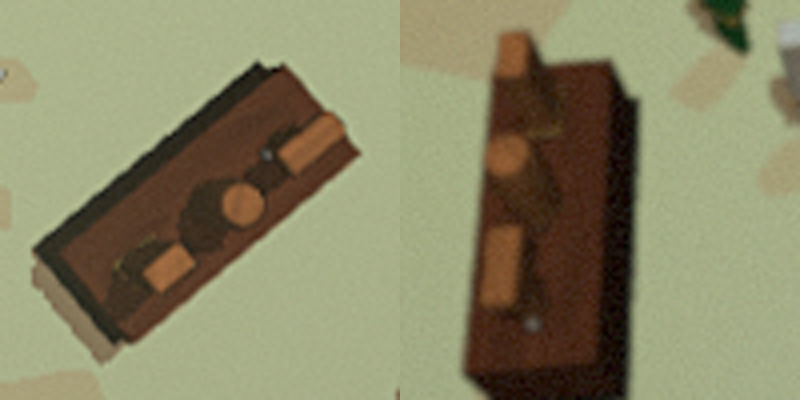

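View pics/cab.png

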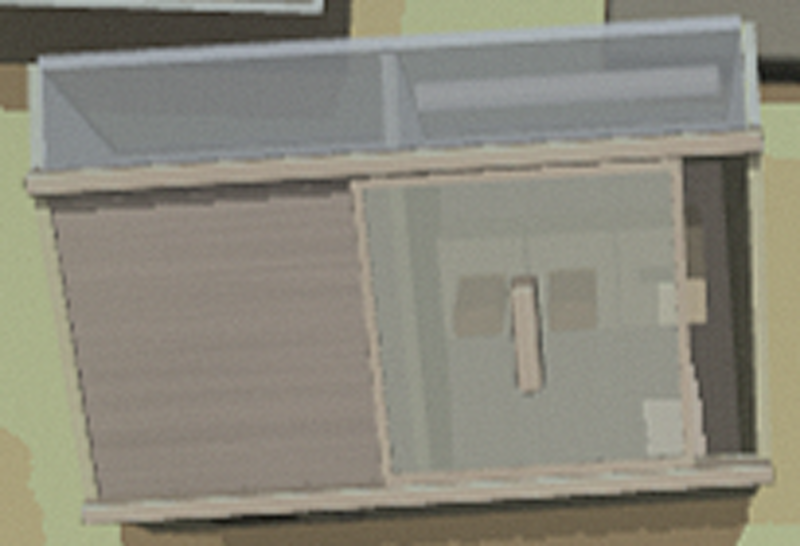

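Caddy crop: the rectangular handle is the near-left tool, at crop (168,268). The round one is in the middle and the cross-bar at the far end. Cabinet crop: the window is partly open, with the fin running (522,280)–(530,390). Brown handles show in the left and middle holders, so the right one looks empty.

```bash
python3 - <<'E'
from h import *
t=dict(np.load('pics/top0.npz'));s=dict(np.load('pics/side0.npz'))
P=cloud(t)
def fit(Q):
    Q=Q.reshape(-1,3);Q=Q[~np.isnan(Q[:,0])]
    for _ in range(4):
        m=Q.mean(0);n=np.linalg.svd(Q-m)[2][2];n*=np.sign(n[2]);r=(Q-m)@n;Q=Q[abs(r)<max(2,2*r.std())]
    return m,n,r.std(),len(Q)
def c2p(x,y): return 95+x/3.902,60+y/3.902
Q=P[118:180,118:188]; m,n,sd,k=fit(Q); print('roof',m.round(1),n.round(4),sd,k,'slope',np.degrees(np.arccos(n[2])),'yaw',np.degrees(np.arctan2(-n[1],-n[0])))
for nm,(x,y) in dict(BL=(88,511),BR=(768,472),TL=(30,183),TR=(758,141)).items():
    u,v=c2p(x,y);u=int(u);v=int(v);w=P[v-1:v+2,u-1:u+2].reshape(-1,3);h=(w-m)@n;i=np.argmax(np.nan_to_num(h,nan=-99));print(nm,w[i].round(1),h.round(1)[i])
# fin: high above roof plane
reg=np.zeros(P.shape[:2],bool);reg[122:170,215:245]=1
h=(P-m)@n; k=reg&(h>20)&(h<60); F=P[k]; print('fin',len(F),F.mean(0).round(1),np.percentile(h[k],[5,50,95]).round(1))
print(F.min(0).round(1),F.max(0).round(1))
# panel depth?
for x,y in [(480,420),(620,420),(430,350)]:
    u,v=c2p(x,y);print('panel',h[int(v)-1:int(v)+2,int(u)-1:int(u)+2].round(0).ravel())
# knife tops
for nm,(u0,v0) in dict(k1=(366,272),k2=(385,256),k3=(403,241)).items():
    w=P[v0-10:v0+11,u0-10:u0+11].reshape(-1,3);zt=np.percentile(w[:,2],97);w=w[(w[:,2]>zt-6)]
    rr=cv2.minAreaRect(w[:,:2].astype(np.float32));print(nm,zt,len(w),w.mean(0).round(1),rr)
w=P[200:310,325:425].reshape(-1,3);w=w[abs(w[:,2]-70)<4];print('caddy',len(w),cv2.minAreaRect(w[:,:2].astype(np.float32)))
E
```

```text
roof [602.8 181.7 194.3] [-0.467  -0.0421  0.8832] 1.5517611538974372 3789 slope 27.96315670043371 yaw 5.151854398394019
BL [509.9 259.7 168.5] 17.3
BR [ 544.5 -129.8  164.5] 14.0
TL [678.9 276.6 256.3] 15.2
TR [ 709.8 -113.5  255.7] 16.7
fin 197 [606.6   9.1 232.8] [30.9 40.2 43.6]
[578.1   1.5 216. ] [637.4  18.3 247.4]
panel [ 8.  9.  9.  8. 10. 10.  9.  5.  8.]
panel [ 8. 10.  8. nan  7.  7.  8.  8.  9.]
panel [ 9. 11.  6. 11. 11.  7. 11.  9. 11.]
k1 nan 0 [nan nan nan] ((0.0, 0.0), (0.0, 0.0), 0.0)
k2 nan 0 [nan nan nan] ((0.0, 0.0), (0.0, 0.0), 0.0)
k3 nan 0 [nan nan nan] ((0.0, 0.0), (0.0, 0.0), 0.0)
caddy 1543 ((382.446533203125, -345.53936767578125), (71.09017944335938, 180.2505645751953), 40.80412673950195)<stdin>:23: RuntimeWarning: Mean of empty slice.
  ret = um.true_divide(
```

```bash
cat >> h.py <<'E'
yaw=np.radians(4.9);t28=np.radians(28)
ex=np.array([np.cos(yaw),np.sin(yaw),0]);ey=np.array([-np.sin(yaw),np.cos(yaw),0]);ez=np.array([0,0,1.])
sn=np.cos(t28)*ez-np.sin(t28)*ex   # out of panel
sx=np.cos(t28)*ex+np.sin(t28)*ez   # up slope
O=np.array([614.9,73.6,0])
def att(zt,yt):
    zt=zt/np.linalg.norm(zt);yt=yt-zt*(yt@zt);yt/=np.linalg.norm(yt)
    return quat(R.from_matrix(np.stack([np.cross(yt,zt),yt,zt],1)))
def best(p,zt,yt):
    j0=bot.read_state()['joint_positions'];r=[]
    for s in (1,-1):
        q=att(zt,s*yt);j=bot.ik(p,q)
        if j is not None: r.append((abs(np.array(j)[5]),q,np.array(j)))
    r.sort(key=lambda a:a[0]); print('ik',[x[2].round(2).tolist() for x in r]); return r[0][1]
def st(m=''):
    s=bot.read_state();print(m,'t',round(s['clock'],2),'p',np.round(s['ee_pos'],1),'F',np.round(s['ft_force'],1),'w',round(s['grip_width'],1),'gf',round(s['grip_force'],1));return s
E
python3 - <<'E'
from h import *
t=dict(np.load('pics/top0.npz'));P=cloud(t)
h=(P-[602.8,181.7,194.3])@sn;reg=np.zeros(h.shape,bool);reg[122:170,215:245]=1
F=P[reg&(h>37)&(h<45)];
a=F@ey;b=F@sx;c0=(np.percentile(a,2)+np.percentile(a,98))/2;b0=(np.percentile(b,2)+np.percentile(b,98))/2
print(a.mean(),c0,np.ptp(a),b.mean(),b0,np.ptp(b),(F@sn).mean())
p=c0*ey+b0*sx+((F@sn).mean()-8)*sn; print(p, 'ycab',(p-O)@ey)
q=best(p+110*sn,-sn,ey)
bot.move_gripper(55)
bot.move_to(p+110*sn,q); st()
bot.servo_line(p,speed=120,until_force=15); st('at fin')
bot.move_gripper(0,40); st('grip')
c=cam('wrist');cv2.imwrite('pics/w1.png',c['image'])
E
```

```text
-42.55247292342028 -42.51969096886442 14.107360802742761 641.9824382175303 641.0251135575259 59.04155801680315 -77.32806946057538
[607.46764853   9.40269052 225.60284831] ycab -63.32783873134787
ik [[-0.09, 0.04, 1.72, 0.1, 0.91, 1.35], [-0.09, 0.04, 1.72, 0.1, 0.91, -1.79]]
 t 2.62 p [556.1   4.4 322.6] F [0.5 0.2 0.5] w 54.5 gf 0.0
at fin t 3.69 p [607.6   9.4 226.4] F [-0.2  0.1  0.4] w 54.9 gf 0.0
grip t 4.13 p [607.5   9.3 226.2] F [-6.2 -0.5  6.2] w 13.4 gf 39.5
```

```bash
python3 - <<'E'
from h import *
p=np.array(bot.read_state()['ee_pos'])
r=bot.servo_line(p+140*ey,speed=100,until_force=45);print(r);st()
r=bot.servo_line(p+164*ey,speed=40,until_force=25);print(r);s=st();d=(np.array(s['ee_pos'])-p);print('moved',d@ey,d@sx,d@sn)
bot.move_gripper(50);st()
p=np.array(bot.read_state()['ee_pos'])
bot.servo_line(p+90*sn,speed=150);st()
c=cam('top');cv2.imwrite('pics/t2.png',c['image'])
np.savez('pics/t2.npz',**c)
E
```

```text
False
 t 5.73 p [594.9 149.2 226.2] F [-9.1  0.6  4.8] w 13.2 gf 39.8
True
 t 6.24 p [593.3 167.1 226.2] F [-3.5 -6.9  5.9] w 13.4 gf 41.2
moved 158.42308319928395 -0.5438729367958137 0.33599527505003557
 t 6.68 p [593.  167.6 225.6] F [ 0.2 -0.2 -0.4] w 50.1 gf 0.0
 t 7.43 p [550.9 163.9 304.2] F [ 0.  -0.1  0.1] w 49.8 gf 0.0
```

```bash
python3 - <<'E'
from h import *
p=O+200*ez-110*ey+170*sn
q=best(p,-sn,sx)
bot.move_to(p,q);st()
c=cam('wrist');print(c['mount'].round(3) if hasattr(c['mount'],'round') else c['mount'],c['fovy'],c['cx'],c['cy'])
np.savez('pics/w2.npz',**c);cv2.imwrite('pics/w2.png',cv2.resize(c['image'],(800,600)))
E
```

```text
ik [[-0.2, 0.0, 1.69, 0.16, 0.98, -0.34]]
 t 9.33 p [544.8 -42.6 349.8] F [-0.2  0.1  0.3] w 50.1 gf 0.0
[[-1.00000e-03 -9.47000e-01 -3.21000e-01  8.36310e+01]
 [ 1.00000e+00 -1.00000e-03  0.00000e+00  2.00000e+00]
 [-1.00000e-03 -3.21000e-01  9.47000e-01 -1.23588e+02]
 [ 0.00000e+00  0.00000e+00  0.00000e+00  1.00000e+00]] 63.450194225357514 259.8520595856586 190.8734599024868
```

View pics/w2.png

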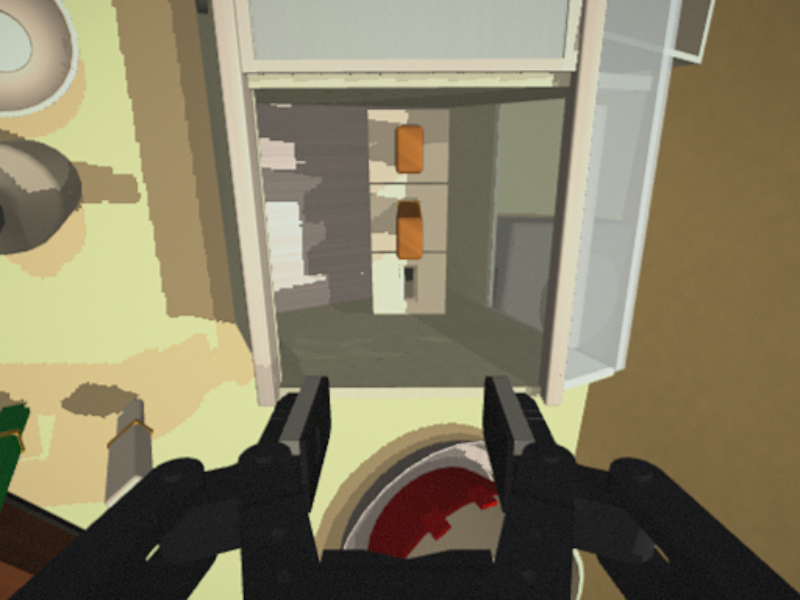

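The open chamber shows two orange handles at (409,148) and (410,230). The empty slot is at about (409,283). I'll enlarge it and compute positions.

```bash
python3 - <<'E'
from h import *
c=dict(np.load('pics/w2.npz'));P=cloud(c);T=c['T']
im=c['image'][155:210,225:300];cv2.imwrite('pics/z.png',cv2.resize(im,(750,550),interpolation=2))
Q=P[166:200,240:283].reshape(-1,3);h=Q@sn
f=np.nanmedian(h);print('face h',f,'inner',(O+200*ez)@sn, 'below',(O+200*ez)@sn-f, np.nanpercentile(h,[5,95]))
k=abs(h-f)<6;F=Q[k];n=np.linalg.svd(F-F.mean(0))[2][2];n*=np.sign(n[2]);print('n',n,'slope',np.degrees(np.arccos(n[2])),'yaw',np.degrees(np.arctan2(-n[1],-n[0])),k.sum())
np.save('face.npy',f)
# opening sides of frame: chamber inner edges
E
```

```text
face h -203.14287778736667 inner -113.98493265188682 below 89.15794513547985 [-231.59349351 -201.77767879]
n [-0.46799097 -0.04415719  0.88262936] slope 28.038812913590732 yaw 5.390173287922658 1323
```

View pics/z.png

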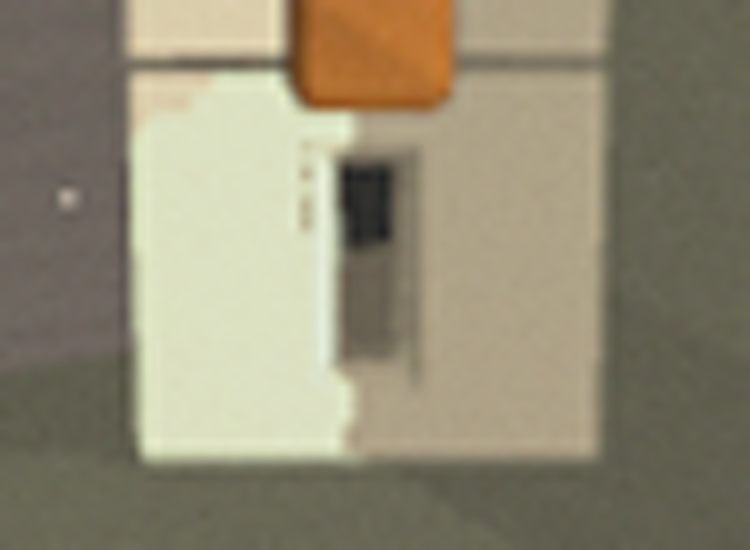

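The holder face's corners are at crop (130,68), (607,68), (140,460) and (600,460). The slot's centre is at crop (369,265), in the middle of the face.

```bash
python3 - <<'E'
from h import *
c=dict(np.load('pics/w2.npz'));T=c['T'];f=float(np.load('face.npy'))
def hit(u,v,f=f):
    d=T[:3,:3]@np.array([(u-c['cx'])/c['f'],(v-c['cy'])/c['f'],1]);e=T[:3,3];return e+d*(f-e@sn)/(d@sn)
z=lambda x,y:(225+(x+.5)/10-.5,155+(y+.5)/10-.5)
s=hit(*z(369,265));print('slot',s,'cab',(s-O)@ex,(s-O)@ey)
C=[hit(*z(*k)) for k in [(130,68),(607,68),(140,460),(600,460)]];print('holder ctr',np.mean(C,0),'sizes',np.linalg.norm(C[1]-C[0]),np.linalg.norm(C[2]-C[0]))
w=lambda x,y:(x*.64,y*.64)
for a,b in [((368,110),(373,313)),((449,110),(445,313))]:
    d=hit(*w(*a))-hit(*w(*b));print('yaw',np.degrees(np.arctan2(-d[0],d[1])),np.linalg.norm(d))
d=hit(*z(369,68))-hit(*z(370,460));print(np.degrees(np.arctan2(-d[0],d[1])))
E
```

```text
slot [672.38135429 -64.64039265 123.19559803] cab 45.46320796753696 -142.64504537715496
holder ctr [672.44873586 -65.0600377  123.2122355 ] sizes 60.09879507310739 52.70903377844734
yaw 4.8756427229162895 159.31512323791094
yaw 5.185013260823307 159.33240549783847
5.023474005941057
```

```bash
sed -i 's/^yaw=.*;t28/yaw=np.radians(5.0);t28/' h.py; python3 - <<'E'
from h import *
p=np.array([347,-301,260.]);a=np.radians(40.5)
bot.servo_line(np.array(bot.read_state()['ee_pos'])+[-60,0,60],speed=250)
q=best(p,-ez,np.array([np.cos(a),np.sin(a),0]))
bot.move_to(p,q);st()
c=cam('wrist');np.savez('pics/w3.npz',**c);cv2.imwrite('pics/w3.png',cv2.resize(c['image'],(800,600)))
P=cloud(c);
for zr in [(141,160),(62,75)]:
    m=(P[...,2]>zr[0])&(P[...,2]<zr[1])
    n,l,sx_,ce=cv2.connectedComponentsWithStats(m.astype(np.uint8))
    for i in range(1,n):
        if sx_[i,4]>60:
            w=P[l==i];print(zr,sx_[i],w.mean(0).round(1),cv2.minAreaRect(w[:,:2].astype(np.float32)))
E
```

```text
ik [[-0.79, 0.09, 1.75, -0.0, 1.3, -1.5], [-0.79, 0.09, 1.75, -0.0, 1.3, 1.64]]
 t 11.12 p [ 347.5 -300.7  259.9] F [-0.1  0.8 -0.2] w 50.1 gf 0.0
(141, 160) [247 179  21  35 715] [ 348.4 -301.9  150.1] ((349.2834167480469, -303.0731506347656), (16.4077205657959, 27.688644409179688), 40.4666633605957)
(141, 160) [244 242  28  26 567] [ 384.6 -344.1  145.7] ((385.2126770019531, -345.41156005859375), (23.886577606201172, 23.466344833374023), 81.42347717285156)
(62, 75) [341  86  22  32 112] [ 371.3 -189.9   67.7] ((376.1667785644531, -191.6313018798828), (14.986531257629395, 32.450828552246094), 62.993892669677734)
(62, 75) [ 223  139   69  152 6797] [ 376.4 -334.5   70.9] ((386.24114990234375, -346.2540283203125), (70.15969848632812, 180.95925903320312), 40.690040588378906)
(62, 75) [388 155  30  19 160] [ 452.9 -200.2   68.4] ((454.668212890625, -196.31378173828125), (32.00104904174805, 14.496906280517578), 72.87247467041016)
```

View pics/w3.png

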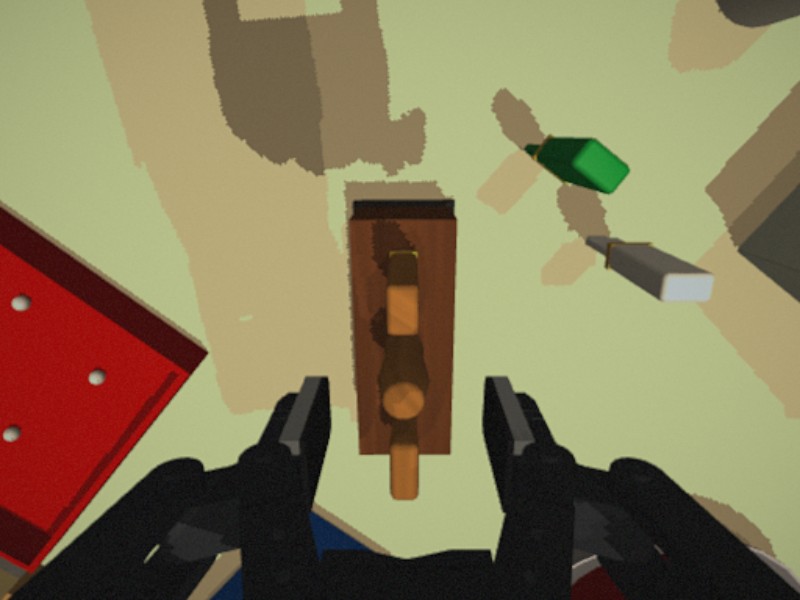

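The knife's top is at (402,310), with the round tool at (403,400) and the hook at (404,470). I'll grasp the knife.

```bash
python3 - <<'E'
from h import *
p=np.array([348.8,-302.4,127.]);a=np.radians(40.5)
q=best(p,-ez,np.array([np.cos(a),np.sin(a),0]))
bot.servo_line(p+[0,0,60],attitude=q,speed=150)
bot.servo_line(p,speed=100,until_force=10);st()
bot.move_gripper(0,60);st('grip')
e=np.array(bot.read_state()['ee_pos'])
r=bot.servo_line(e+[0,0,30],speed=60,until_force=25);st(r)
bot.servo_line(e+[0,0,200],speed=200);st()
S=np.array([672.4,-64.9,123.2]);pp=S+222*sn
q=best(pp,-sn,sx)
bot.move_to(pp,q);st('pre')
c=cam('wrist');np.savez('pics/w4.npz',**c);cv2.imwrite('pics/w4.png',cv2.resize(c['image'],(800,600)))
E
```

```text
ik [[-0.79, 0.26, 1.89, -0.0, 0.99, -1.5], [-0.79, 0.26, 1.89, -0.0, 0.99, 1.64]]
 t 12.56 p [ 349.  -302.6  127.6] F [-0.7 -0.3  0.5] w 50.0 gf 0.0
grip t 12.95 p [ 348.8 -302.6  127.3] F [-1.7 -2.2  2.8] w 16.4 gf 60.1
False t 13.61 p [ 348.9 -302.7  157.4] F [-0.5  0.1  0.2] w 16.3 gf 59.8
 t 14.61 p [ 348.6 -302.4  326. ] F [-0.   0.8 -0.8] w 16.5 gf 59.8
ik [[-0.26, 0.09, 1.67, 0.2, 0.93, -0.43]]
pre t 15.82 p [568.3 -74.6 318.9] F [ 0.   0.5 -0.2] w 16.4 gf 59.7
```

View pics/w4.png

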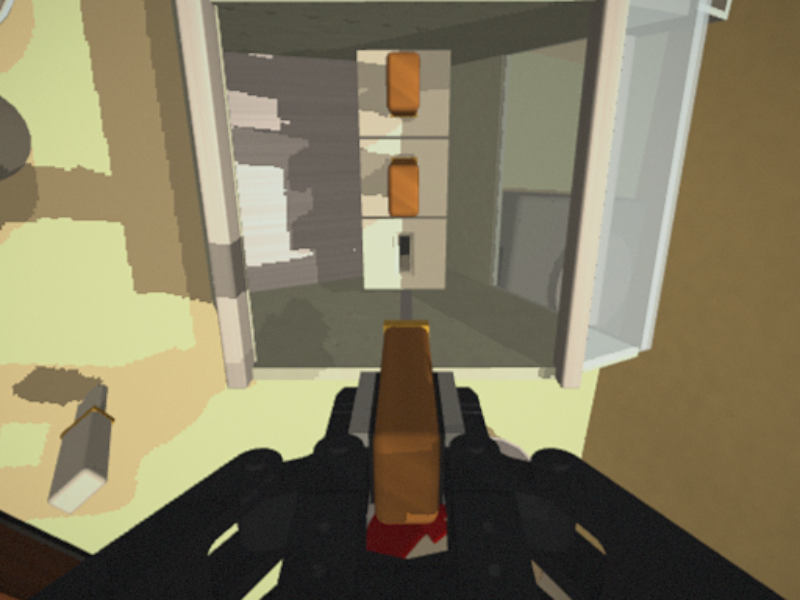

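The knife is held straight, its blade seen at (406,290–320), pointing at the slot at (404,253). I'll check it against the predicted positions in a crop.

```bash
python3 - <<'E'
from h import *
c=dict(np.load('pics/w4.npz'));T=c['T'];Ti=np.linalg.inv(T)
s=bot.read_state();e=np.array(s['ee_pos'])
A=rot(s['tool_rot']).as_matrix();print('tool axes err',A[:,2]+sn,A[:,1]@sx,A[:,0]@ey)
S=np.array([672.4,-64.9,123.2])
def pr(p):
    q=Ti@np.r_[p,1];return np.array([q[0]/q[2]*c['f']+c['cx'],q[1]/q[2]*c['f']+c['cy']])
x0,y0=225,135;k=10
im=cv2.resize(c['image'][y0:y0+75,x0:x0+75],(750,600) if 0 else (600,600),interpolation=2);k=8
def dr(p,col):
    u=pr(p);cv2.circle(im,tuple(((u-[x0,y0]+.5)*k).astype(int).tolist()),2,col,-1)
for a in(-4,4):
    for b in(-13.5,13.5): dr(S+a*sx+b*ey,(0,0,255))
tip=e-112*sn
for a in(-2.5,2.5):
    for b in(-7,7): dr(tip+a*sx+b*ey,(255,0,0))
    for b in(-12,12): dr(tip+12*sn+a*sx+b*ey,(255,0,255)); dr(tip+55*sn+a*sx+b*ey,(0,255,0))
cv2.imwrite('pics/z4.png',im)
E
```

```text
tool axes err [-0.00064714 -0.00068513 -0.00037395] 0.9999996819172674 0.9999998039004385
```

View pics/z4.png

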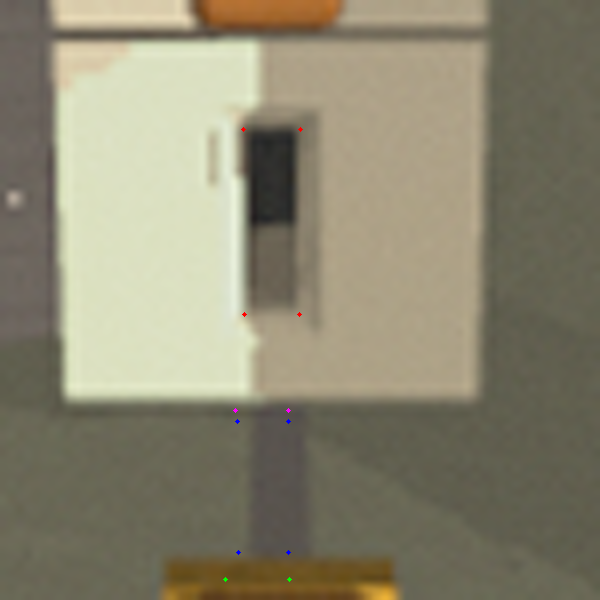

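The slot overlay agrees. The blade sits about 1.5 mm to the right (+sx) of prediction, at the ferrule as well. I read that as a camera offset, so I'll shift the target by −1.6 mm in sx and +0.3 mm in ey.

```bash
python3 - <<'E'
from h import *
S=np.array([672.4,-64.9,123.2])-1.6*sx+.3*ey
np.save('S.npy',S)
bot.servo_line(S+222*sn,speed=60)
bot.servo_line(S+118*sn,speed=150);st('above')
r=bot.servo_line(S+100*sn,speed=30,until_force=12);s=st(r)
d=np.array(s['ee_pos'])-S;print('h',d@sn,d@sx,d@ey,'Floc',s['ft_force']@sx,s['ft_force']@ey,s['ft_force']@sn,s['moment'])
if not r:
    r=bot.servo_line(S+54*sn,speed=40,until_force=20);s=st(r)
    d=np.array(s['ee_pos'])-S;print('h',d@sn,d@sx,d@ey,'Floc',s['ft_force']@sx,s['ft_force']@ey,s['ft_force']@sn,s['moment'])
E
```

```text
above t 16.96 p [615.9 -69.6 227.5] F [-0.3  0.6 -0.3] w 16.5 gf 59.8
False t 17.71 p [624.2 -68.8 210.8] F [ 0.4 -1.  -0.6] w 16.2 gf 59.8
h 100.014752653643 0.03300559374120127 -0.017638355972099617 Floc 0.00680730667403906 -1.0350279460457723 -0.6891657140234411 [-0.0029059   0.24466717 -0.03388048]
True t 18.69 p [643.9 -67.1 173.1] F [-6.3 -0.4  7.6] w 16.5 gf 61.2
h 57.501028626387516 -0.20549317621833652 0.016443146805012354 Floc -2.052051302944112 0.14382428694724242 9.649544015905551 [0.00743285 0.66465783 0.08280064]
```

Contact came at h = 57.5, against 57 expected, so the knife is seated. I'll release, back off and look.

```bash
python3 - <<'E'
from h import *
S=np.load('S.npy')
bot.move_gripper(45);st()
e=np.array(bot.read_state()['ee_pos'])
bot.servo_line(e+40*sn,speed=80);st()
bot.servo_line(e+150*sn,speed=200);st()
bot.servo_line(e+200*sn-50*ey,speed=200) if 0 else None
c=cam('wrist');t=cam('top');P=cloud(c)
np.savez('pics/t5.npz',**t)
h=P@sn-(S@sn);m=(h>60)&(h<90)
n,l,w,_=cv2.connectedComponentsWithStats(m.astype(np.uint8))
for i in range(1,n):
    if w[i,4]>100:
        Q=P[l==i]-S;print(w[i],(Q@sx).mean().round(1),(Q@ey).mean().round(1),np.percentile(Q@sn,[50,95]).round(1))
cv2.imwrite('pics/w5.png',np.hstack([cv2.resize(x,(400,300)) for x in(c['image'],t['image'][60:200,95:300])]))
E
```

```text
t 19.07 p [643.6 -67.  172.2] F [-0.5 -0.2 -0.2] w 44.7 gf 0.0
 t 19.73 p [624.8 -68.6 207.5] F [-0.9  0.6 -0.5] w 45.2 gf 0.0
 t 20.43 p [573.5 -73.1 303.3] F [ 0.2  1.1 -0.1] w 44.8 gf 0.0
[ 127    0  268  254 7969] -3.6 21.8 [80.7 88.5]
[  383     0    87   248 11167] 131.5 57.8 [74.7 86.2]
[250  31  23  42 935] 1.2 107.7 [79.8 81.3]
[251 106  21  37 756] 1.1 54.9 [79.8 81.2]
[244 168  21  37 729] -4.8 2.8 [80.  81.4]
[ 28 278  37  31 630] -206.1 -106.0 [76.1 88.6]
[  0 369  13  15 118] -288.2 -226.6 [65.5 73. ]
```

View pics/w5.png

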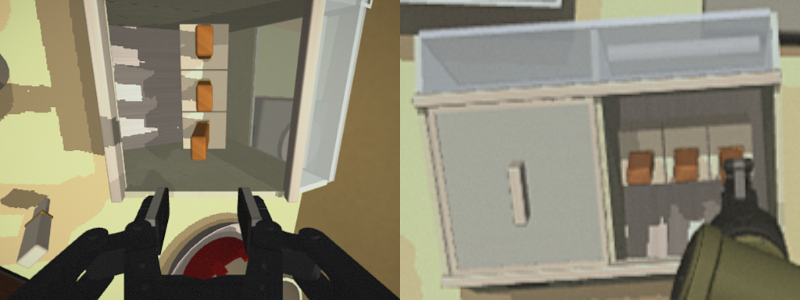

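The knife now stands in the right-hand slot next to the two others, its top at 80 mm like theirs. The window is parked open with its fin free. Next I'll shut the window.

```bash
python3 - <<'E'
from h import *
p=np.array([593.1,167.5,225.9])
q=best(p+100*sn,-sn,ey)
bot.move_gripper(55)
bot.servo_line(np.array(bot.read_state()['ee_pos'])+40*sn,speed=200)
bot.move_to(p+100*sn,q)
print(bot.servo_line(p,speed=120,until_force=15));st()
bot.move_gripper(0,40);s=st('grip');e=np.array(s['ee_pos'])
print(bot.servo_line(e-172*ey,speed=100,until_force=45));st()
print(bot.servo_line(e-194*ey,speed=40,until_force=30));s=st();print('moved',(np.array(s['ee_pos'])-e)@ey)
E
```

```text
ik [[0.26, 0.08, 1.69, -0.1, 0.89, -1.35], [0.26, 0.08, 1.69, -0.1, 0.89, 1.79]]
False
 t 23.07 p [593.2 167.5 226.7] F [-0.9 -0.3 -0.5] w 54.8 gf 0.0
grip t 23.51 p [593.1 167.1 226.5] F [-4.4 -4.3  4.5] w 13.3 gf 40.0
False
 t 25.38 p [608.4  -4.8 226.5] F [ 6.4 -0.7 -2.5] w 13.3 gf 39.1
True
 t 25.81 p [609.6 -17.4 226.6] F [-2.7  6.   4.9] w 13.3 gf 42.7
moved -185.16971891062076
```

Travel was 185.2 mm, so it is shut. I'll release, retreat and check.

```bash
python3 - <<'E'
from h import *
bot.move_gripper(50);st()
e=np.array(bot.read_state()['ee_pos'])
bot.servo_line(e+110*sn,speed=150)
bot.move_joints([-1.175,0.3,1.521,0,1.321,-0.067]);st()
c=cam('top');P=cloud(c);S=np.load('S.npy')
h=P@sn-S@sn;m=np.zeros(h.shape,bool);m[110:180,180:280]=1;m&=(h>118)&(h<132);Q=P[m];print('fin y rel slot',np.median((Q-S)@ey))
cv2.imwrite('pics/t6.png',cv2.resize(c['image'][60:310,90:430],(800,588),interpolation=2))
E
```

```text
t 26.25 p [609.4 -17.7 225.9] F [0.4 0.7 1.1] w 49.9 gf 0.0
 t 29.18 p [ 245.9 -491.9  250.3] F [ 0.2 -0.1  0.8] w 49.9 gf 0.0
fin y rel slot 54.28182104244991
```

View pics/t6.png

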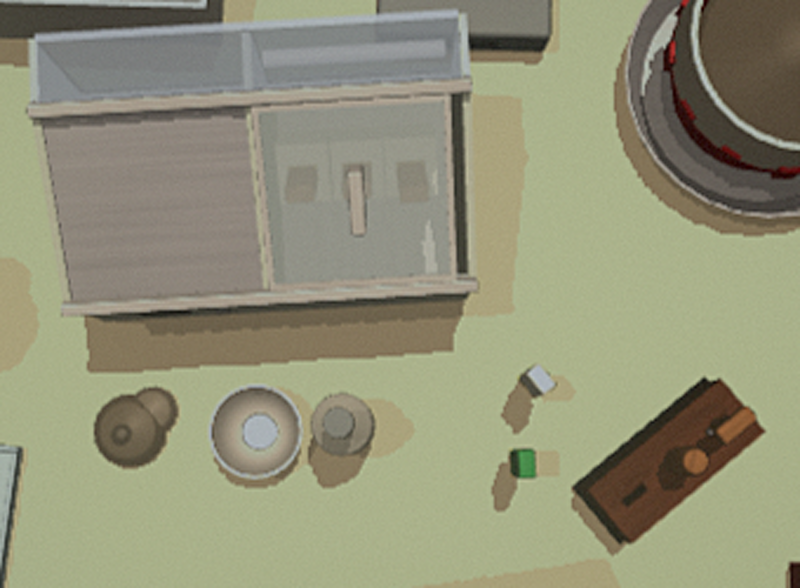

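The window is shut, with the fin at (357,200), in line with the middle holder (54.3 mm from the slot, 54 expected). The knife is inside and the other things are where they were.

```bash
python3 -c "
from rig import bot
print(bot.finish_job())"
```

```text
the job is handed in; nothing more can be done
None
```

The flat-handled knife is seated in the empty right-hand slot and released, the window is slid fully shut, the other items are where they were, and the job is handed in at about 29 s on the robot's clock.

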